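Put the washed baby-feeding things away

ROBOT

A 7-joint arm with a two-finger parallel gripper is mounted at the origin on the work surface. World frame = base frame: x ahead of the robot, y to its left, z up, the work surface at z = 0. Lengths are in m, angles in rad, forces in N, time in s.
With the tool pointing down it reaches from about 0.4 to 0.875 m from the base axis. Payload 6.5 kg.
Tool frame: the origin (TCP) lies at the very end of the fingers, on their centre line; the grasp point (between the pads) lies 19 mm behind it; z points along the fingers, y is the line along which they close (so a half turn about z gives the same grasp; the last joint's range is limited). The gripper opens to 88 mm and grips with 3 to 60 N. Pads are 18 mm wide; open, the fingers measure 123 mm over their backs; the gripper's body (75 mm by 187 mm) begins 45 mm behind the grasp point.
Start: joints at [1.282, 0.536, -0.004, 1.538, 0.003, 1.067, -0.071], TCP at [0.144, -0.634, 0.239] pointing down, gripper open.
Joint ranges: [-2.7, 2.7], [-0.37, 2.16], [-1.27, 1.26], [0.24, 2.4], [-1.31, 4.45], [0.19, 1.91], [-2.76, 2.76]. Speed limits (rad/s): [2.39, 2.39, 3.14, 3.14, 3.14, 3.14, 3.14].

INTERFACE

Orientations are given as a 3x3 rotation matrix whose columns are the frame's x, y, z axes.
In Python, from cell import read_state, camera, close_job gives the robot as it stands.
- The arm moves only by the shell command python3 -m creep 'ROWS' [FORCE]. ROWS is JSON, a list of rows, each a list of 7 numbers: the shift along the tool's x, y, z normalised to -1 to 1, where 1 is 250 mm, then the turn, a rotation vector about the tool's x, y, z normalised to -1 to 1, where 1 is pi rad, then the opening, from -1 (shut) to 1 (fully open), so that 0 is half open. A call has 1 to 12 rows; each row is the pose to reach, as a shift and turn from the pose commanded when the call began, along the tool's axes at that moment, turning the shorter way round; what a row does not reach only later rows make up. A row lasts 1/8 s, in which the tool goes at most 62.5 mm and 10.7 degrees, less where a joint would pass 70% of its speed; a pose out of reach is approached as far as the arm can. A call with a number of a shift or a turn outside -1 to 1 is refused whole. A call with a gripper value outside its range is refused whole. The fingers move at their own pace and stop on an object; FORCE is the grip in N (left out, the last holds). Time passes only in rows, so rows that repeat a pose let the fingers close. It gives the time, the measured TCP pose, the force, the opening and the grip force at its end, in the units of the state.
- read_state(): the state, without advancing time (a new reading comes with each control period).
- camera(name): name is "scene" or "top"; returns a dict with "img" (400x640x3 uint8, red, green, blue), "K" (3x3 intrinsics, pixels), "R" (3x3) and "t" (3): a world point X has camera coordinates R X + t. Camera axes: x right, y down, z forward; pixel columns grow to the right and rows downward; lengths in m; the calibration is good to about 2 mm. A picture is of the moment at which its call begins. There is no depth.
- close_job(): hands the job in; it is judged then, once.
The state is a dict: "time_s": time; "q": joint angles; "qd": joint speeds; "tau": joint torques, N m; "tcp_pos": TCP position; "orientation": TCP orientation; "wrist_force": force on the tool from outside, world axes, zero at the start; "moment": the same for the moment, N m; "opening": finger opening in m; "grasp_force": force on a finger pad.
Only numpy, scipy, OpenCV 4.12 (cv2) and the standard library are available. Lean on these libraries where they do the work, as an engineer would, in place of code of your own. Each camera call takes 0.05 s, during which the arm holds its last target. There are 200 camera calls.

TASK

Put the washed baby-feeding things away where each belongs: stand the two loose green-lidded jars upright in the two empty bays in the middle of the wooden jar rack, lay the pink feeding spoon flat in the blue spoon tray, and stand the steel funnel mouth down, as it stands now, on the bottom of the yellow bowl. Leave the two jars already in the rack in their end bays and the bowl standing on its turntable, and do not knock over or push away the amber tea glass.

Things in the scene. Friction and masses are not known exactly. Their poses are not given: they have to be found in the camera images.
- jar_a_center (a point): Loose glass baby food jar with a green screw lid, empty and closed, standing upright. Round: glass 48 mm across, lid 45 mm across, 68 mm high in all, 110 g (about). The point is its centre, 34 mm above its underside; z up its axis. To be put away; either empty bay will do.
- jar_b_center (a point): Loose glass baby food jar with a green screw lid, empty and closed, standing upright. Round: glass 48 mm across, lid 45 mm across, 68 mm high in all, 110 g (about). The point is its centre, 34 mm above its underside; z up its axis. To be put away; the same as the other loose jar.
- spoon_center (a point): Pink plastic feeding spoon lying flat, 140 mm long, 20 g. The point is half-way along it, 5 mm above its underside, on the handle; x runs along the spoon towards its round head (33 mm across, 10 mm high), z up. The handle is a bar 13 mm wide and 10 mm thick from 70 mm behind the point to 20 mm ahead of it.
- funnel_center (a point): Small stainless steel funnel standing mouth down, 74 mm high, 45 g. The point is on its axis, 37 mm above the mouth rim it stands on; z up. The mouth is 58 mm across; the cone narrows to 14 mm at 34 mm above the rim, and above that the straight spout, 12 mm thick at its foot and 10 mm at its top, points straight up: it can be pinched anywhere on its upper 35 mm.
- rack_floor (a point): Low wooden jar rack, fixed, 276 mm long (y) and 72 mm wide (x), with four square bays in a row along y, each 64 by 64 mm inside. The point is the middle of the rack on the bay floor, 4 mm above the shelf; z up. Bay centres lie at y = -102, -34, 34 and 102 mm: the two end bays hold a jar each, the two middle ones are empty. Long walls and dividers, 4 mm thick, rise 10 mm above the bay floor; the end boards 26 mm.
- tray_floor (a point): Shallow blue plastic spoon tray, fixed, empty, inside 182 mm long (y) by 84 mm wide (x). The point is the middle of its floor, 3 mm above the shelf; z up. Walls 4 mm thick rise 11 mm above the floor.
- bowl_floor (a point): Yellow plastic bowl, loose, 140 mm across the rim and 45 mm high, wall 3 mm. The point is the centre of its flat inner floor (84 mm across), 4 mm above its underside; the rim is 41 mm above the point; z up. It stands about the middle of a clear acrylic turntable, 200 mm across, whose top is 22 mm above the shelf and which spins easily.
- jar_c_center (a point): Jar like the loose ones, already standing in one end bay of the rack (its y = +102 mm). Leave it there. The point is its centre, 34 mm above its underside.
- jar_d_center (a point): Jar like the loose ones, already standing in the other end bay of the rack (its y = -102 mm). Leave it there. The point is its centre, 34 mm above its underside.
- tea_glass_center (a point): Amber open tea glass standing among the things, 58 mm across the rim, 82 mm high. The point is on its axis, 41 mm above its underside. Not to be moved.

How it is judged:
At the end, for the whole second after the job is handed in: Loose jars upright in the middle bays, one each (13 mm); other jars upright in the end bays; spoon flat on the tray floor (middle within 38 mm across, 30 mm along); funnel mouth down on the bowl floor (25 mm of centre); bowl level on its turntable; upright within 0.1 rad; all released, at rest (x of jar_a_center in the frame of rack_floor between -0.013 and 0.013 m and (y of jar_a_center in the frame of rack_floor between 0.021 and 0.047 m or y of jar_a_center in the frame of rack_floor between -0.047 and -0.021 m) and z of jar_a_center in the frame of rack_floor between 0.03 and 0.038 m and angle between each of jar_a_center, jar_b_center, jar_c_center, jar_d_center, spoon_center's own z axis and vertical below 0.1 rad and x of jar_b_center in the frame of rack_floor between -0.013 and 0.013 m and (y of jar_b_center in the frame of rack_floor between 0.021 and 0.047 m or y of jar_b_center in the frame of rack_floor between -0.047 and -0.021 m) and z of jar_b_center in the frame of rack_floor between 0.03 and 0.038 m and x of jar_c_center in the frame of rack_floor between -0.013 and 0.013 m and (y of jar_c_center in the frame of rack_floor between 0.088 and 0.116 m or y of jar_c_center in the frame of rack_floor between -0.116 and -0.088 m) and z of jar_c_center in the frame of rack_floor between 0.03 and 0.038 m and x of jar_d_center in the frame of rack_floor between -0.013 and 0.013 m and (y of jar_d_center in the frame of rack_floor between 0.088 and 0.116 m or y of jar_d_center in the frame of rack_floor between -0.116 and -0.088 m) and z of jar_d_center in the frame of rack_floor between 0.03 and 0.038 m and x of spoon_center in the frame of tray_floor between -0.038 and 0.038 m and y of spoon_center in the frame of tray_floor between -0.03 and 0.03 m and z of spoon_center in the frame of tray_floor between 0.001 and 0.009 m and horizontal distance between funnel_center and bowl_floor below 0.025 m and angle between funnel_center's own z axis and vertical below 0.12 rad and z of funnel_center in the frame of bowl_floor between 0.033 and 0.041 m and angle between bowl_floor's own z axis and vertical below 0.08 rad and height (world z) of bowl_floor between 0.022 and 0.03 m and linear speed of each of jar_a, jar_b, spoon, funnel, bowl below 0.02 m/s); the robot touches nothing.
It fails at once if the tea glass is knocked over or pushed away (tilted by over 0.35 rad, or moved by more than 40 mm) (angle between tea_glass_center's own z axis and vertical above 0.35 rad or distance of tea_glass_center from where it was at the start of the episode above 0.04 m).
It fails at once if a jar already in the rack is taken out or tipped (moved by more than 40 mm, or tilted by over 0.5 rad) (distance of any of jar_c_center, jar_d_center from where it was at the start of the episode above 0.04 m or angle between any of jar_c_center, jar_d_center's own z axis and vertical above 0.5 rad).
It fails at once if the bowl is tipped (by over 0.5 rad) or comes off its turntable (angle between bowl_floor's own z axis and vertical above 0.5 rad or height (world z) of bowl_floor below 0.018 m).
It also fails if it takes over 96 s, if anything falls off the work surface, if the arm or the gripper's body presses on something with over 40 N, if the wrist force passes 120 N, or if a joint passes its speed limit or range.

## Working session

There is one attempt and no reset: what is moved stays moved. The work goes in short steps, Python scripts to look and compute and a shell command to move; the robot and the scene stay as the last step left them, time stands still between calls to the robot, and variables do not carry over. Pictures are saved under pics/ and viewed, at most 14 in all, crops included, and the job is handed in when it is done.

```bash
mkdir -p pics; python3 - <<'E'
from cell import *
import cv2
for n in("scene","top"):
    c=camera(n);cv2.imwrite(f"pics/{n}0.png",c["img"][:,:,::-1]);print(n,c["K"],c["R"],c["t"])
s=read_state();print(s["time_s"],s["tcp_pos"],s["orientation"],s["opening"])
E
```

```text
scene [[402.92144442   0.         317.74722375]
 [  0.         402.92144442 199.56834284]
 [  0.           0.           1.        ]] [[-0.53833967  0.84263486 -0.01252525]
 [ 0.62572072  0.38971416 -0.67571921]
 [-0.5645033  -0.37160377 -0.73705269]] [ 0.2630708  -0.28632792  1.51825394]
top [[453.02088051   0.         308.43287427]
 [  0.         453.02088051 199.55909561]
 [  0.           0.           1.        ]] [[-1.33982512e-01 -9.90983342e-01  8.38376360e-04]
 [-9.70376198e-01  1.31024668e-01 -2.02984164e-01]
 [ 2.01044078e-01 -2.80098688e-02 -9.79181661e-01]] [0.06007518 0.51597909 1.01416356]
0.1 [ 0.14351618 -0.63341361  0.23794787] [[ 9.75259027e-01  2.21064812e-01 -4.23364987e-04]
 [ 2.21065198e-01 -9.75257965e-01  1.44240478e-03]
 [-9.40251336e-05 -1.50030955e-03 -9.99998870e-01]] 0.0880779049485016
```

View pics/scene0.png

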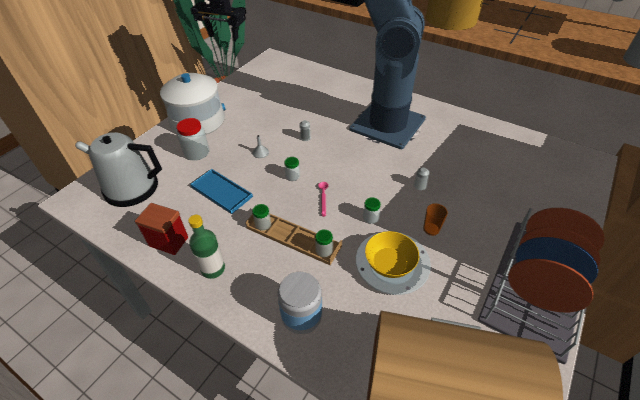

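View pics/top0.png

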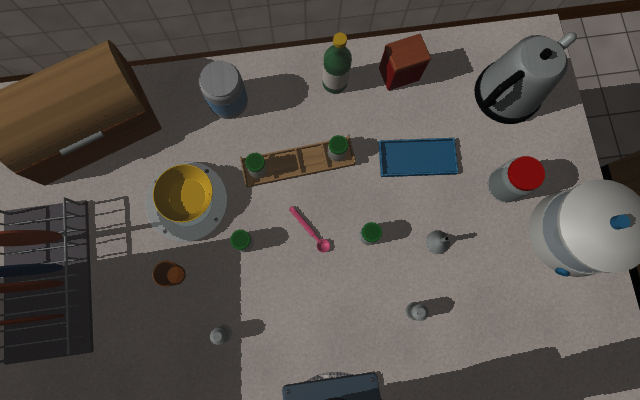

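The scene view agrees with the top view. In the top view the loose jar lids are at about (241,240) and (372,233), and the rack jars at (256,161) and (338,146). The spoon runs from its tail at (293,209) to its head at (325,245). The funnel is at (438,241), the tray at (419,157), the bowl at (183,193) and the tea glass at (168,273).

```bash
cat > h.py <<'E'
import numpy as np,cv2
from cell import *
def ray(c,p,z):
    p=np.atleast_2d(np.array(p,float)); C=-c["R"].T@c["t"]
    d=(np.linalg.inv(c["K"])@np.c_[p,np.ones(len(p))].T).T@c["R"]
    return C+d*((z-C[2])/d[:,2])[:,None]
def tri(c1,p1,c2,p2):
    P=[c["K"]@np.c_[c["R"],c["t"]] for c in(c1,c2)]
    X=cv2.triangulatePoints(P[0],P[1],np.array(p1,float).reshape(2,1),np.array(p2,float).reshape(2,1))
    return (X[:3]/X[3]).ravel()
def blobs(c,lo,hi,amin=15,roi=None):
    h=cv2.cvtColor(c["img"],cv2.COLOR_RGB2HSV); m=cv2.inRange(h,np.array(lo),np.array(hi))
    if roi: k=np.zeros_like(m);x0,y0,x1,y1=roi;k[y0:y1,x0:x1]=1;m*=k
    n,l,s,ce=cv2.connectedComponentsWithStats(m)
    return [(ce[i].round(1),s[i],(np.argwhere(l==i)[:,::-1])) for i in range(1,n) if s[i][4]>=amin]
def go(dx,dy,dz,yaw=None):
    "world delta -> tool units"
    s=read_state();R=s["orientation"];return (R.T@np.array([dx,dy,dz])/.25).round(3)
E
python3 - <<'E'
from h import *
np.set_printoptions(precision=4,suppress=True)
T=camera("top");S=camera("scene")
for n,c in(("T",T),("S",S)):
  for b in blobs(c,(50,120,50),(75,255,255),30): print(n,"green",b[0],b[1][4],ray(c,b[0],.066)[0])
for b in blobs(T,(150,90,90),(178,255,255),10):
  p=b[2];w=ray(T,p,.006)[:,:2];r=cv2.minAreaRect(w.astype(np.float32)*1000);print("pink",b[0],b[1],r, w[np.argmin(p[:,0])],w[np.argmax(p[:,1])])
for b in blobs(T,(95,120,80),(115,255,255),500,(340,120,480,190)):
  print("tray",b[0],b[1],cv2.minAreaRect((ray(T,b[2],.012)[:,:2]*1000).astype(np.float32)))
for b in blobs(T,(20,130,60),(32,255,255),500,(130,150,230,240)):
  h=cv2.convexHull(b[2].astype(np.int32))[:,0];w=(ray(T,h,.067)[:,:2]*1000).astype(np.float32);print("bowl",b[0],b[1],cv2.minEnclosingCircle(w))
for b in blobs(T,(8,60,60),(22,255,255),60,(235,130,365,190)):
  print("rack",b[0],b[1])
for b in blobs(T,(4,120,60),(16,255,255),60,(140,250,200,300)): print("glass",b[0],b[1],ray(T,b[0],.05)[0])
g=lambda c,x0,y0,x1,y1:cv2.resize(c["img"][y0:y1,x0:x1,::-1],None,fx=6,fy=6,interpolation=cv2.INTER_NEAREST)
a=cv2.resize(T["img"][130:190,235:365,::-1],(780,360),interpolation=cv2.INTER_NEAREST)
b=np.hstack([g(T,410,220,475,260),g(S,235,125,300,165)])
cv2.imwrite("pics/crop1.png",np.vstack([a,b]))
print(ray(T,[[447,237.5]],.074))
E
```

```text
T green [337.8 144.3] 265 [ 0.6408 -0.0967  0.066 ]
T green [254.3 161.7] 262 [0.6245 0.1055 0.066 ]
T green [371.3 231.9] 300 [ 0.4224 -0.1418  0.066 ]
T green [239.8 239.2] 292 [0.446  0.1586 0.066 ]
S green [194.5  30.7] 559 [-0.0916 -1.0658  0.066 ]
S green [238.5   3.2] 75 [-0.4479 -1.0943  0.066 ]
S green [221.7  30.3] 257 [-0.162  -0.9569  0.066 ]
S green [239.6  38. ] 162 [-0.1453 -0.8324  0.066 ]
S green [291.5 162.1] 121 [ 0.4249 -0.1388  0.066 ]
S green [372.3 203.8] 156 [0.4481 0.1609 0.066 ]
S green [260.4 210.7] 166 [ 0.6393 -0.0961  0.066 ]
S green [323.8 236.8] 197 [0.6224 0.1057 0.066 ]
S green [205.6 245.2] 352 [ 0.8117 -0.1445  0.066 ]
S green [216.3 273.3] 58 [ 0.8614 -0.0615  0.066 ]
pink [310.5 230.8] [289 206  41  46 326] ((455.8529968261719, 2.305389404296875), (138.04367065429688, 32.50156784057617), 37.01351547241211) [0.512  0.0395] [ 0.4001 -0.0215]
tray [419.8 157.4] [ 379  138   79   38 2324] ((600.433349609375, -295.499755859375), (191.6280975341797, 90.45452117919922), 84.9824447631836)
bowl [184.1 191.1] [ 153  164   60   58 2414] ((572.4443969726562, 279.90625), 69.27843475341797)
rack [304.8 161.5] [ 247  141  109   44 1433]
glass [174.9 274.4] [167 266  17  17 212] [0.3878 0.3159 0.05  ]
[[ 0.3858 -0.3088  0.074 ]]
```

View pics/crop1.png

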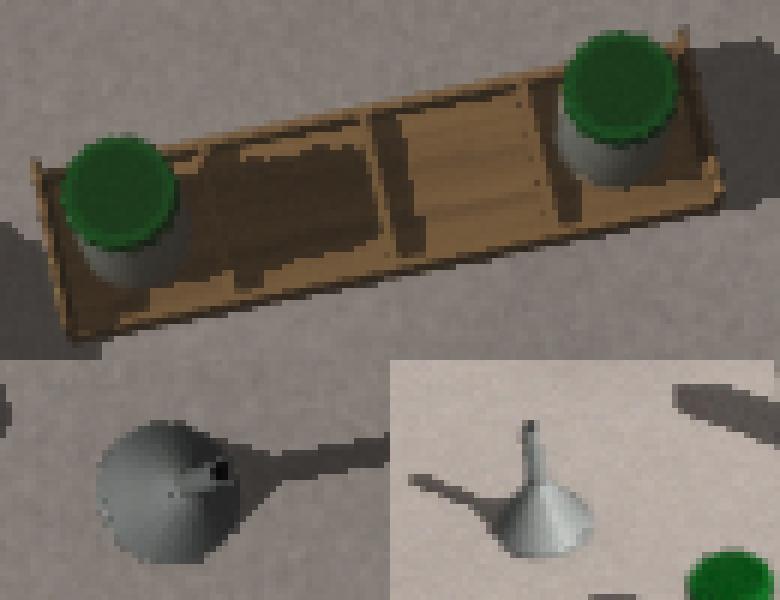

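The crop shows the rack's middle divider centred at about top pixel (298.8,161.2). The front base edge runs from (246.7,186.3) to (355,164.7). The spout tip is at top (446.8,238.3) and scene (258.3,136.2).

```bash
python3 - <<'E'
from h import *
np.set_printoptions(precision=4,suppress=True)
T=camera("top");S=camera("scene")
print("rack mid",ray(T,[[298.8,161.2]],.014)); w=ray(T,[[246.7,186.3],[355,164.7]],.0);print("edge",w, np.degrees(np.arctan2(*(w[0]-w[1])[[1,0]])))
print("funnel tip",tri(T,(446.8,238.3),S,(258.3,136.2)))
# mouth circle, centre px of base disc
print("mouth",ray(T,[[410+163/6,220+135/6]],.005))
for a,b in(((371.3,231.9),(291.5,162.1)),((239.8,239.2),(372.3,203.8)),((337.8,144.3),(260.4,210.7)),((254.3,161.7),(323.8,236.8))): print(tri(T,a,S,b))
s=read_state();print(s["time_s"],s["q"])
R=s["orientation"];p=s["tcp_pos"]
print("units to above A",R.T@(np.array([.423,-.14,.2])-p)/.25)
E
```

```text
rack mid [[0.6271 0.     0.014 ]]
edge [[ 0.5842  0.1367  0.    ]
 [ 0.6033 -0.1391  0.    ]] 93.95798597565894
funnel tip [ 0.3834 -0.3071  0.0721]
mouth [[ 0.3826 -0.305   0.005 ]]
[ 0.4224 -0.1418  0.0629]
[0.4462 0.1594 0.0634]
[ 0.6401 -0.0961  0.0671]
[0.6238 0.1058 0.0677]
0.3 [ 1.2818  0.5367 -0.0044  1.5382  0.0026  1.0673 -0.0712]
units to above A [ 1.5265 -1.679   0.1546]
```

```bash
python3 -m creep '[[0.98,-0.85,0,0,0,-0.454,0],[0.98,-0.85,0,0,0,-0.454,0],[0.98,-0.85,0,0,0,-0.454,0],[0.98,-0.85,0,0,0,-0.454,0],[0.98,-0.85,0,0,0,-0.454,0],[0.98,-0.85,0,0,0,-0.454,0],[0.98,-0.85,0,0,0,-0.454,0],[0.98,-0.85,0,0,0,-0.454,0],[0.98,-0.85,0,0,0,-0.454,0],[0.98,-0.85,0,0,0,-0.454,0]]'
cat >> h.py <<'E'
def to(x,y,z):
    s=read_state();R=s["orientation"];print("t",s["time_s"],"tcp",np.round(s["tcp_pos"],4),"units",(R.T@(np.array([x,y,z])-s["tcp_pos"])/.25).round(3),"yaw_y",np.degrees(np.arctan2(R[1,1],R[0,1])).round(1),"q",np.round(s["q"],2))
E
python3 -c "from h import *;to(.3832,-.3065,.15)"
```

```text
time_s: 1.55
tcp_pos: [0.3355, -0.3726, 0.2387]
orientation: [[-0.076, 0.997, 0.0], [0.997, 0.076, -0.0], [-0.0, 0.0, -1.0]]
wrist_force: [-0.1, -0.2, -0.5]
opening: 0.0441
grasp_force: 0.0
t 1.55 tcp [ 0.3355 -0.3726  0.2387] units [0.249 0.21  0.355] yaw_y 4.3 q [ 1.08  0.31 -0.4   1.91  0.15  0.95  0.69]
```

```bash
python3 -m creep '[[0.249,0.21,0.3,0,0,0,0],[0.249,0.21,0.3,0,0,0,0],[0.249,0.21,0.3,0,0,0,0],[0.249,0.21,0.783,0,0,0,0],[0.249,0.21,0.783,0,0,0,0],[0.249,0.21,0.783,0,0,0,0],[0.249,0.21,0.783,0,0,0,0],[0.249,0.21,0.783,0,0,0,-1],[0.249,0.21,0.783,0,0,0,-1],[0.249,0.21,0.783,0,0,0,-1],[0.249,0.21,0.783,0,0,0,-1],[0.249,0.21,0.783,0,0,0,-1]]' 15; python3 -c "from h import *;to(.572,.28,.2)"
```

```text
time_s: 3.05
tcp_pos: [0.383, -0.3066, 0.0432]
orientation: [[-0.078, 0.997, -0.0], [0.997, 0.078, -0.0], [-0.0, -0.0, -1.0]]
wrist_force: [-1.4, -0.4, 5.8]
opening: 0.0104
grasp_force: 15.0
t 3.05 tcp [ 0.383  -0.3066  0.0432] units [ 2.28   0.937 -0.628] yaw_y 4.5 q [ 0.84  0.62 -0.32  2.05  0.37  0.53  0.33]
```

```bash
python3 -m creep '[[0,0,-0.25,0,0,0,-1],[0,0,-0.5,0,0,0,-1],[0.2,0.1,-0.628,0,0,0,-1],[0.4,0.2,-0.628,0,0,0,-1],[0.6,0.3,-0.628,0,0,0,-1],[0.8,0.4,-0.628,0,0,0,-1],[1,0.45,-0.628,0,0,0,-1],[1,0.45,-0.628,0,0,0,-1]]'; python3 -c "from h import *;to(.572,.28,.2)"
```

```text
time_s: 4.05
tcp_pos: [0.4761, -0.0436, 0.2]
orientation: [[-0.086, 0.996, 0.0], [0.996, 0.086, 0.002], [0.002, 0.001, -1.0]]
wrist_force: [-0.9, -0.3, -1.3]
opening: 0.0104
grasp_force: 15.0
t 4.05 tcp [ 0.4761 -0.0436  0.2   ] units [1.256 0.494 0.003] yaw_y 4.9 q [ 0.47  0.35 -0.56  1.99  0.24  0.86 -0.14]
```

```bash
python3 -m creep '[[0.2,0.08,0,0,0,0,-1],[0.4,0.16,0,0,0,0,-1],[0.6,0.24,0,0,0,0,-1],[0.8,0.32,0,0,0,0,-1],[0.98,0.4,0,0,0,0,-1],[0.98,0.4,0,0,0,0,-1],[0.98,0.4,0,0,0,0,-1]]'; python3 -c "
from h import *;to(.572,.28,.2)
for n in('top','scene'):cv2.imwrite(f'pics/{n}2.png',camera(n)['img'][:,:,::-1])"
```

```text
time_s: 4.92
tcp_pos: [0.5561, 0.2019, 0.1993]
orientation: [[-0.077, 0.997, -0.001], [0.997, 0.077, -0.002], [-0.002, -0.001, -1.0]]
wrist_force: [-0.8, 0.3, -0.8]
opening: 0.0101
grasp_force: 15.0
t 4.925 tcp [0.5561 0.2019 0.1993] units [ 0.306  0.088 -0.004] yaw_y 4.4 q [-0.01  0.55 -0.57  1.71  0.34  0.99 -0.63]
```

```bash
python3 -m creep '[[0.15,0.04,0,0,0,0,-1],[0.306,0.088,0,0,0,0,-1],[0.306,0.088,0.2,0,0,0,-1],[0.306,0.088,0.2,0,0,0,-1]]'; python3 -c "
from h import *;to(.572,.28,.0705)
for n in('top','scene'):cv2.imwrite(f'pics/{n}3.png',camera(n)['img'][:,:,::-1])
a=cv2.imread('pics/top3.png')[120:270,100:270];b=cv2.imread('pics/scene3.png')[170:320,320:490]
cv2.imwrite('pics/c3.png',cv2.resize(np.hstack([a,b]),(800,353)))"
```

```text
time_s: 5.52
tcp_pos: [0.5701, 0.2784, 0.1466]
orientation: [[-0.077, 0.997, -0.006], [0.997, 0.077, -0.005], [-0.004, -0.007, -1.0]]
wrist_force: [-0.1, -0.5, -0.4]
opening: 0.01
grasp_force: 15.0
t 5.525 tcp [0.5701 0.2784 0.1466] units [0.007 0.01  0.304] yaw_y 4.4 q [-0.16  0.68 -0.53  1.62  0.4   0.96 -0.76]
```

View pics/c3.png

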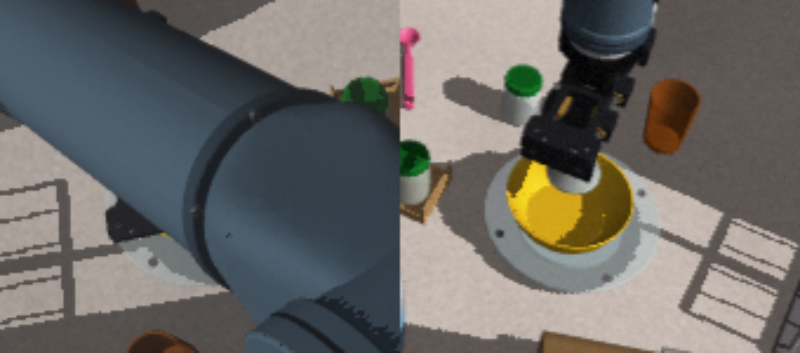

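The crop shows the funnel still held mouth down and hanging over the bowl, with nothing touching. I'll lower it now.

```bash
python3 -m creep '[[0.006,0.008,0.1,0,0,0,-1],[0.006,0.008,0.2,0,0,0,-1],[0.006,0.008,0.26,0,0,0,-1],[0.006,0.008,0.29,0,0,0,-1],[0.006,0.008,0.303,0,0,0,-1],[0.006,0.008,0.31,0,0,0,-1],[0.006,0.008,0.31,0,0,0,-1]]'; python3 -c "from h import *;to(.572,.28,.069)"
```

```text
time_s: 6.5
tcp_pos: [0.5742, 0.2835, 0.0728]
orientation: [[-0.078, 0.997, 0.0], [0.997, 0.078, 0.0], [0.0, 0.0, -1.0]]
wrist_force: [-0.9, -0.7, -0.1]
opening: 0.0102
grasp_force: 15.0
t 6.5 tcp [0.5742 0.2835 0.0728] units [-0.013 -0.01   0.015] yaw_y 4.5 q [-0.2   0.78 -0.49  1.64  0.46  0.83 -0.8 ]
```

```bash
python3 -m creep '[[0,0,0.006,0,0,0,-1],[0,0,0.013,0,0,0,-1],[0,0,0.013,0,0,0,-1],[0,0,0.013,0,0,0,-0.3],[0,0,0.013,0,0,0,-0.3],[0,0,0.013,0,0,0,-0.3],[0,0,-0.1,0,0,0,-0.3],[0,0,-0.3,0,0,0,-0.3],[0,0,-0.5,0,0,0,0.5],[0,0,-0.5,0,0,0,0.5]]'; python3 -c "from h import *;to(.446,.1595,.2)"
```

```text
time_s: 7.75
tcp_pos: [0.5762, 0.2851, 0.2019]
orientation: [[-0.078, 0.997, 0.007], [0.997, 0.078, 0.004], [0.003, 0.007, -1.0]]
wrist_force: [-0.3, 0.9, 0.3]
opening: 0.0487
grasp_force: 0.0
t 7.75 tcp [0.5762 0.2851 0.2019] units [-0.46  -0.558  0.002] yaw_y 4.5 q [-0.15  0.62 -0.56  1.57  0.37  1.04 -0.73]
```

```bash
python3 -m creep '[[-0.2,-0.25,0,0,0,0,1],[-0.46,-0.558,0,0,0,0,1],[-0.46,-0.558,0,0,0,0,1],[-0.46,-0.558,0,0,0,0,1],[-0.46,-0.558,0.3,0,0,0,1],[-0.46,-0.558,0.3,0,0,0,1]]'; python3 -c "
from h import *;to(.446,.1595,.021)
for n in('top','scene'):cv2.imwrite(f'pics/{n}4.png',camera(n)['img'][:,:,::-1])
a=cv2.imread('pics/top4.png')[130:290,120:290];b=cv2.imread('pics/scene4.png')[150:310,310:480]
cv2.imwrite('pics/c4.png',cv2.resize(np.hstack([a,b]),(800,376)))"
```

```text
time_s: 8.5
tcp_pos: [0.442, 0.1574, 0.1196]
orientation: [[-0.079, 0.997, -0.006], [0.997, 0.079, -0.001], [-0.001, -0.006, -1.0]]
wrist_force: [-0.5, -0.2, 0.6]
opening: 0.0884
grasp_force: 0.0
t 8.5 tcp [0.442  0.1574 0.1196] units [0.008 0.019 0.394] yaw_y 4.5 q [ 0.02  0.48 -0.56  2.06  0.39  0.7  -0.71]
```

View pics/c4.png

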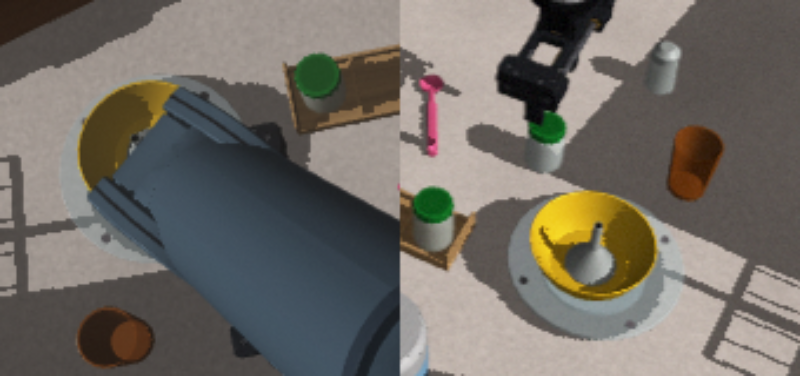

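The funnel stands upright near the middle of the bowl, and the gripper is above jar B. Next I'll descend on that jar.

```bash
python3 -m creep '[[0,0,0.15,0,0,0,1],[0,0,0.3,0,0,0,1],[0,0,0.42,0,0,0,1],[0,0,0.42,0,0,0,1],[0,0,0.42,0,0,0,1],[0,0,0.42,0,0,0,-0.2],[0,0,0.42,0,0,0,-0.2],[0,0,0.42,0,0,0,-0.2],[0,0,0.42,0,0,0,-0.2],[0,0,0.42,0,0,0,-0.2]]' 25; python3 -c "from h import *;to(.626,.036,.15)"
```

```text
time_s: 9.85
tcp_pos: [0.444, 0.1578, 0.0176]
orientation: [[-0.078, 0.997, 0.0], [0.997, 0.078, -0.0], [-0.0, 0.0, -1.0]]
wrist_force: [0.9, -0.6, 2.3]
opening: 0.0468
grasp_force: 25.0
t 9.85 tcp [0.444  0.1578 0.0176] units [-0.543  0.688 -0.53 ] yaw_y 4.5 q [-0.1   0.67 -0.42  2.1   0.56  0.49 -0.86]
```

```bash
python3 -m creep '[[0,0,-0.2,0,0,0,-0.2],[0,0,-0.4,0,0,0,-0.2],[-0.1,0.12,-0.53,0,0,0,-0.2],[-0.25,0.32,-0.53,0,0,0,-0.2],[-0.4,0.52,-0.53,0,0,0,-0.2],[-0.543,0.688,-0.53,0,0,0,-0.2],[-0.543,0.688,-0.53,0,0,0,-0.2],[-0.543,0.688,-0.53,0,0,0,-0.2],[-0.543,0.688,-0.3,0,0,0,-0.2],[-0.543,0.688,-0.25,0,0,0,-0.2],[-0.543,0.688,-0.25,0,0,0,-0.2]]'; python3 -c "
from h import *;to(.626,.036,.0226)
for n in('top','scene'):cv2.imwrite(f'pics/{n}5.png',camera(n)['img'][:,:,::-1])
a=cv2.imread('pics/top5.png')[90:230,220:390];b=cv2.imread('pics/scene5.png')[150:290,220:390]
cv2.imwrite('pics/c5.png',cv2.resize(np.hstack([a,b]),(800,330)))"
```

```text
time_s: 11.22
tcp_pos: [0.625, 0.0369, 0.0799]
orientation: [[-0.08, 0.997, -0.002], [0.997, 0.08, 0.0], [0.0, -0.002, -1.0]]
wrist_force: [0.2, -0.6, 0.0]
opening: 0.0472
grasp_force: 25.0
t 11.225 tcp [0.625  0.0369 0.0799] units [-0.004  0.004  0.229] yaw_y 4.6 q [ 0.21  0.75 -0.49  1.68  0.45  0.83 -0.4 ]
```

View pics/c5.png

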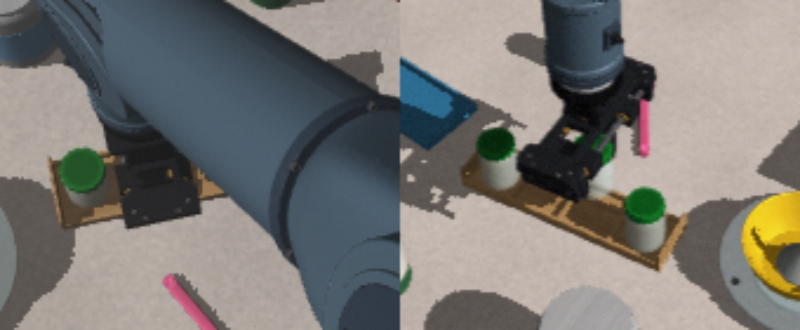

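The held jar hangs over the middle bay beside jar c, clear of both neighbouring jars. I'll lower it and release.

```bash
python3 -m creep '[[0,0,0.1,0,0,0,-0.2],[0,0,0.18,0,0,0,-0.2],[0,0,0.21,0,0,0,-0.2],[0,0,0.225,0,0,0,-0.2],[0,0,0.231,0,0,0,-0.2],[0,0,0.231,0,0,0,-0.2]]'; python3 -c "from h import *;to(.626,.036,.15)"
```

```text
time_s: 12.08
tcp_pos: [0.6264, 0.036, 0.0226]
orientation: [[-0.078, 0.997, 0.001], [0.997, 0.078, 0.0], [0.0, 0.001, -1.0]]
wrist_force: [0.4, 1.4, -1.2]
opening: 0.0471
grasp_force: 25.0
t 12.075 tcp [0.6264 0.036  0.0226] units [ 0.    -0.001 -0.509] yaw_y 4.5 q [ 0.18  0.83 -0.45  1.69  0.5   0.74 -0.43]
```

Now release, go up, and head towards jar A at (0.4224,-0.1418).

```bash
python3 -m creep '[[0,0,0.004,0,0,0,0.6],[0,0,0.004,0,0,0,0.6],[0,0,0.004,0,0,0,0.6],[0,0,-0.1,0,0,0,0.6],[0,0,-0.3,0,0,0,0.6],[0,0,-0.51,0,0,0,1],[0,0,-0.51,0,0,0,1]]'; python3 -c "from h import *;to(.4224,-.1415,.15)"
```

```text
time_s: 12.95
tcp_pos: [0.629, 0.0366, 0.1543]
orientation: [[-0.078, 0.997, 0.008], [0.997, 0.078, 0.001], [0.0, 0.008, -1.0]]
wrist_force: [-0.1, -0.1, -0.8]
opening: 0.0871
grasp_force: 0.0
t 12.95 tcp [0.629  0.0366 0.1543] units [-0.646 -0.88   0.01 ] yaw_y 4.5 q [ 0.24  0.66 -0.54  1.64  0.4   0.94 -0.36]
```

```bash
python3 -m creep '[[-0.16,-0.21,0,0,0,0,1],[-0.32,-0.43,0,0,0,0,1],[-0.48,-0.65,0,0,0,0,1],[-0.644,-0.87,0,0,0,0,1],[-0.644,-0.87,0,0,0,0,1],[-0.644,-0.87,0,0,0,0,1],[-0.644,-0.87,0,0,0,0,1]]'; python3 -c "
from h import *;to(.4224,-.1415,.0176)
for n in('top','scene'):cv2.imwrite(f'pics/{n}6.png',camera(n)['img'][:,:,::-1])
a=cv2.imread('pics/top6.png')[110:270,230:410];b=cv2.imread('pics/scene6.png')[130:290,210:390]
cv2.imwrite('pics/c6.png',cv2.resize(np.hstack([a,b]),(800,355)))"
```

```text
time_s: 13.82
tcp_pos: [0.4228, -0.1406, 0.1496]
orientation: [[-0.079, 0.997, 0.001], [0.997, 0.079, 0.001], [0.001, 0.001, -1.0]]
wrist_force: [0.2, 1.1, -0.3]
opening: 0.0884
grasp_force: 0.0
t 13.825 tcp [ 0.4228 -0.1406  0.1496] units [-0.004 -0.002  0.528] yaw_y 4.6 q [ 0.71  0.39 -0.58  2.11  0.32  0.73  0.  ]
```

View pics/c6.png

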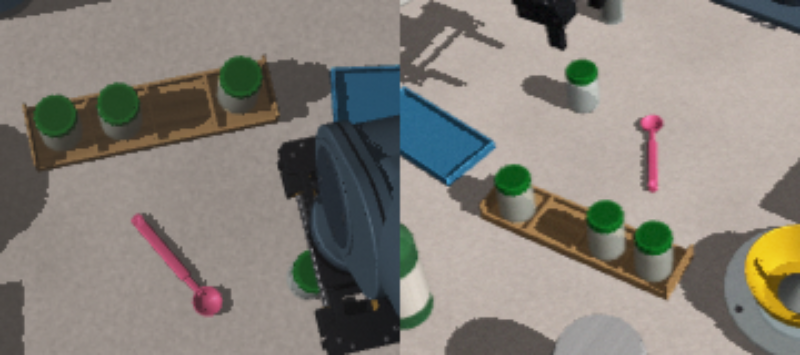

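Jar B stands upright in the middle bay beside jar c, and the gripper is above jar A. I'll grasp it.

```bash
python3 -m creep '[[-0.004,0,0.15,0,0,0,1],[-0.004,0,0.3,0,0,0,1],[-0.004,0,0.45,0,0,0,1],[-0.004,0,0.525,0,0,0,1],[-0.004,0,0.525,0,0,0,1],[-0.004,0,0.525,0,0,0,-0.2],[-0.004,0,0.525,0,0,0,-0.2],[-0.004,0,0.525,0,0,0,-0.2],[-0.004,0,0.525,0,0,0,-0.2],[-0.004,0,0.525,0,0,0,-0.2]]' 25; python3 -c "
from h import *;to(.6315,-.032,.15)
T=camera('top');S=camera('scene')
for n,c in(('T',T),('S',S)):
  for b in blobs(c,(50,120,50),(75,255,255),30,(240,130,400,260)): print(n,b[0],b[1][4],ray(c,b[0],.0665)[0])"
```

```text
time_s: 15.18
tcp_pos: [0.422, -0.1428, 0.0187]
orientation: [[-0.078, 0.997, 0.0], [0.997, 0.078, -0.0], [-0.0, 0.0, -1.0]]
wrist_force: [-1.3, 0.1, 3.5]
opening: 0.0473
grasp_force: 25.0
t 15.175 tcp [ 0.422  -0.1428  0.0187] units [ 0.376  0.87  -0.525] yaw_y 4.5 q [ 0.55  0.64 -0.39  2.16  0.56  0.44 -0.21]
T [337.8 144.3] 270 [ 0.64060239 -0.09661609  0.0665    ]
T [282.7 156.4] 260 [0.62833283 0.03730645 0.0665    ]
T [254.3 161.7] 259 [0.62435213 0.10548045 0.0665    ]
S [260.4 210.7] 169 [ 0.63957769 -0.09579773  0.0665    ]
S [301.7 227.4] 185 [0.6275067  0.03764781 0.0665    ]
S [323.7 236.9] 195 [0.62315426 0.10581023 0.0665    ]
```

```bash
python3 -m creep '[[0,0,-0.2,0,0,0,-0.2],[0,0,-0.4,0,0,0,-0.2],[0.08,0.18,-0.525,0,0,0,-0.2],[0.18,0.4,-0.525,0,0,0,-0.2],[0.28,0.62,-0.525,0,0,0,-0.2],[0.38,0.87,-0.525,0,0,0,-0.2],[0.38,0.87,-0.525,0,0,0,-0.2],[0.38,0.87,-0.525,0,0,0,-0.2],[0.38,0.87,-0.3,0,0,0,-0.2],[0.38,0.87,-0.25,0,0,0,-0.2],[0.38,0.87,-0.25,0,0,0,-0.2]]'; python3 -c "
from h import *;to(.632,-.031,.0227)"
```

```text
time_s: 16.65
tcp_pos: [0.6301, -0.0317, 0.0808]
orientation: [[-0.077, 0.997, -0.002], [0.997, 0.077, -0.0], [-0.0, -0.002, -1.0]]
wrist_force: [0.1, -1.2, -0.6]
opening: 0.0475
grasp_force: 25.0
t 16.65 tcp [ 0.6301 -0.0317  0.0808] units [0.002 0.008 0.232] yaw_y 4.4 q [ 0.33  0.76 -0.51  1.67  0.46  0.84 -0.3 ]
```

```bash
python3 -m creep '[[0,0,0.1,0,0,0,-0.2],[0,0,0.18,0,0,0,-0.2],[0,0,0.21,0,0,0,-0.2],[0,0,0.225,0,0,0,-0.2],[0,0,0.231,0,0,0,-0.2],[0,0,0.231,0,0,0,-0.2],[0,0,0.235,0,0,0,0.6],[0,0,0.235,0,0,0,0.6],[0,0,0.235,0,0,0,0.6],[0,0,0.1,0,0,0,0.6],[0,0,-0.1,0,0,0,0.6],[0,0,-0.28,0,0,0,0.6]]'; python3 -c "from h import *;to(.455,.0015,.13)"
```

```text
time_s: 18.15
tcp_pos: [0.6313, -0.0308, 0.1526]
orientation: [[-0.078, 0.997, 0.0], [0.997, 0.078, 0.0], [0.0, 0.0, -1.0]]
wrist_force: [0.6, -0.3, 1.1]
opening: 0.0708
grasp_force: 0.0
t 18.15 tcp [ 0.6313 -0.0308  0.1526] units [ 0.184 -0.693  0.09 ] yaw_y 4.5 q [ 0.36  0.67 -0.55  1.63  0.41  0.96 -0.26]
```

```bash
python3 -m creep '[[0.04,-0.2,0,0,0,0.05,-0.2],[0.09,-0.4,0,0,0,0.1,-0.2],[0.14,-0.6,0,0,0,0.15,-0.2],[0.176,-0.705,0.2,0,0,0.2,-0.2],[0.176,-0.705,0.3,0,0,0.25,-0.2],[0.176,-0.705,0.3,0,0,0.3,-0.2],[0.176,-0.705,0.3,0,0,0.319,-0.2],[0.176,-0.705,0.3,0,0,0.319,-0.2],[0.176,-0.705,0.3,0,0,0.319,-0.2]]'; python3 -c "
from h import *;to(.452,-.001,.003)
for n in('top','scene'):cv2.imwrite(f'pics/{n}7.png',camera(n)['img'][:,:,::-1])
a=cv2.imread('pics/top7.png')[110:270,230:410];b=cv2.imread('pics/scene7.png')[130:290,230:410]
cv2.imwrite('pics/c7.png',cv2.resize(np.hstack([a,b]),(800,355)))"
```

```text
time_s: 19.27
tcp_pos: [0.4522, -0.0008, 0.0761]
orientation: [[0.797, 0.604, 0.0], [0.604, -0.797, 0.0], [0.0, 0.0, -1.0]]
wrist_force: [0.0, 0.3, -0.0]
opening: 0.0349
grasp_force: 0.0
t 19.275 tcp [ 0.4522 -0.0008  0.0761] units [-0.001  0.     0.292] yaw_y -52.9 q [ 0.16  0.5  -0.31  2.14  0.29  0.54 -1.29]
```

View pics/c7.png

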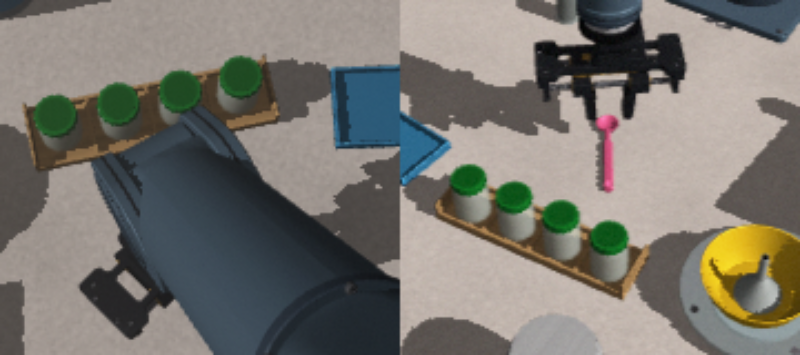

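All four jars stand upright in the bays, and the fingers straddle the spoon with its handle between them. I'll go down and grip it.

```bash
python3 -m creep '[[0,0,0.12,0,0,0,-0.2],[0,0,0.22,0,0,0,-0.2],[0,0,0.28,0,0,0,-0.2],[0,0,0.29,0,0,0,-0.2],[0,0,0.29,0,0,0,-0.2],[0,0,0.29,0,0,0,-1],[0,0,0.29,0,0,0,-1],[0,0,0.29,0,0,0,-1],[0,0,0.29,0,0,0,-1],[0,0,0.1,0,0,0,-1],[0,0,-0.15,0,0,0,-1],[0,0,-0.15,0,0,0,-1]]' 15; python3 -c "
from h import *;to(.5985,-.294,.11)
for n in('top','scene'):cv2.imwrite(f'pics/{n}8.png',camera(n)['img'][:,:,::-1])
S=camera('scene');cv2.imwrite('pics/c8.png',cv2.resize(S['img'][100:240,230:410,::-1],(720,560)))"
```

```text
time_s: 20.88
tcp_pos: [0.4551, -0.0008, 0.1172]
orientation: [[0.798, 0.602, 0.008], [0.602, -0.798, -0.0], [0.006, 0.005, -1.0]]
wrist_force: [0.4, -0.4, -0.8]
opening: 0.0126
grasp_force: 14.7
t 20.875 tcp [ 0.4551 -0.0008  0.1172] units [-0.249  1.282  0.034] yaw_y -53.0 q [ 0.2   0.43 -0.36  2.12  0.25  0.63 -1.26]
```

View pics/c8.png

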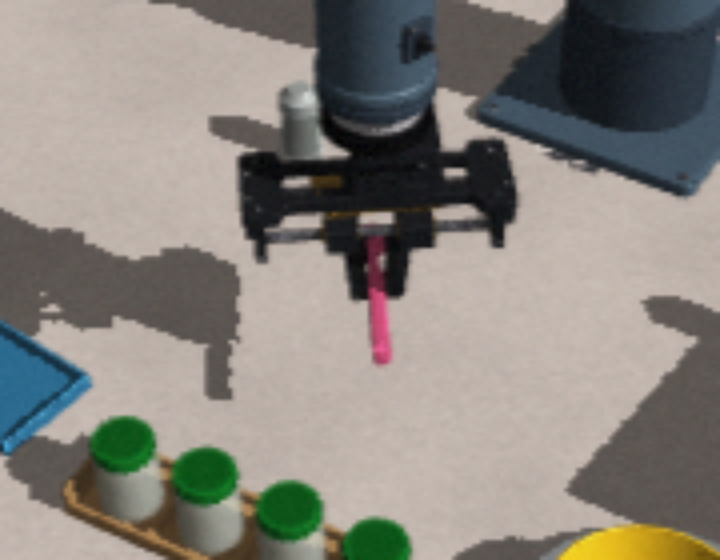

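The spoon is held level by its handle. I'll swing it to the tray.

```bash
python3 -m creep '[[-0.04,0.2,0,0,0,-0.04,-1],[-0.08,0.4,0,0,0,-0.09,-1],[-0.12,0.6,0,0,0,-0.14,-1],[-0.16,0.8,0,0,0,-0.19,-1],[-0.19,1,0,0,0,-0.24,-1],[-0.19,1,0,0,0,-0.267,-1],[-0.19,1,0,0,0,-0.267,-1],[-0.19,1,0,0,0,-0.267,-1]]'; python3 -c "from h import *;to(.6,-.3,.06)"
```

```text
time_s: 22.02
tcp_pos: [0.5642, -0.2276, 0.1123]
orientation: [[0.085, 0.996, -0.002], [0.996, -0.085, 0.001], [0.001, -0.002, -1.0]]
wrist_force: [0.8, 0.8, -0.6]
opening: 0.013
grasp_force: 14.7
t 22.025 tcp [ 0.5642 -0.2276  0.1123] units [-0.276  0.168  0.209] yaw_y -4.9 q [ 0.67  0.68 -0.51  1.72  0.42  0.85 -0.11]
```

```bash
python3 -m creep '[[-0.14,0.08,0,0,0,0,-1],[-0.276,0.168,0.1,0,0,0,-1],[-0.276,0.168,0.2,0,0,0,-1],[-0.276,0.168,0.21,0,0,0,-1],[-0.276,0.168,0.21,0,0,0,-1]]'; python3 -c "
from h import *;to(.6,-.3,.008)
S=camera('scene');cv2.imwrite('pics/c9.png',cv2.resize(S['img'][100:240,150:330,::-1],(720,560)))"
```

```text
time_s: 22.65
tcp_pos: [0.6012, -0.2999, 0.0615]
orientation: [[0.084, 0.996, 0.0], [0.996, -0.084, 0.0], [0.0, 0.0, -1.0]]
wrist_force: [0.1, -0.9, 0.7]
opening: 0.013
grasp_force: 14.7
t 22.65 tcp [ 0.6012 -0.2999  0.0615] units [-0.001 -0.005  0.214] yaw_y -4.8 q [ 0.7   0.84 -0.47  1.55  0.46  0.86 -0.02]
```

View pics/c9.png

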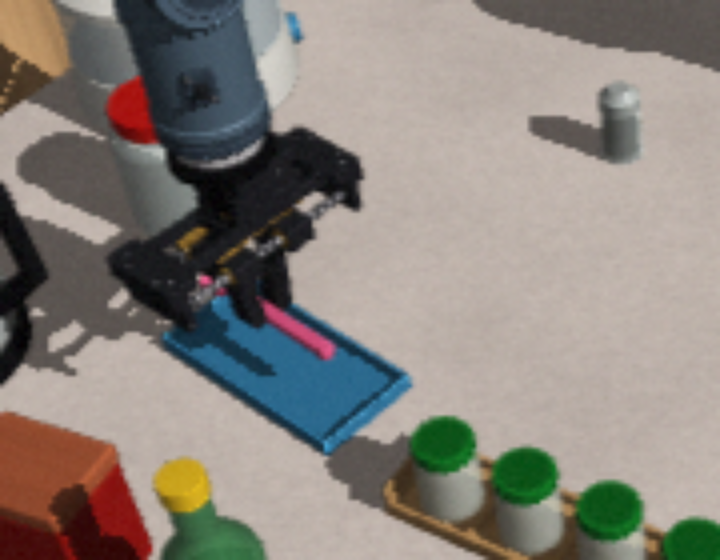

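The spoon lies along the tray, above it and inside its walls. I'll lower, release and retreat.

```bash
python3 -m creep '[[0,0,0.1,0,0,0,-1],[0,0,0.17,0,0,0,-1],[0,0,0.2,0,0,0,-1],[0,0,0.213,0,0,0,-1],[0,0,0.218,0,0,0,-1],[0,0,0.218,0,0,0,-0.4],[0,0,0.218,0,0,0,-0.4],[0,0,0.218,0,0,0,-0.4],[0,0,0.1,0,0,0,-0.4],[-0.1,-0.1,-0.2,0,0,0,-0.4],[-0.3,-0.3,-0.5,0,0,0,-0.4],[-0.5,-0.5,-0.5,0,0,0,-0.4]]'
python3 -m creep '[[-0.2,-0.3,0,0,0,0,0],[-0.4,-0.6,0,0,0,0,0],[-0.4,-0.6,0,0,0,0,0],[-0.4,-0.6,0,0,0,0,0],[-0.4,-0.6,0,0,0,0,0],[-0.4,-0.6,0,0,0,0,0]]'
python3 - <<'E'
from h import *
T=camera('top');S=camera('scene')
cv2.imwrite('pics/c10.png',cv2.resize(T['img'][100:300,130:490,::-1],(792,440)));cv2.imwrite('pics/s10.png',S['img'][:,:,::-1])
for b in blobs(T,(150,90,90),(178,255,255),10): print("pink",b[0],cv2.minAreaRect((ray(T,b[2],.008)[:,:2]*1000).astype(np.float32)))
for n,c in(('T',T),('S',S)):
  for b in blobs(c,(50,120,50),(75,255,255),30,(240,130,400,260)): print(n,b[0],ray(c,b[0],.0665)[0].round(4))
for b in blobs(T,(20,130,60),(32,255,255),300,(130,150,230,240)):
  h=cv2.convexHull(b[2].astype(np.int32))[:,0];print("bowl",cv2.minEnclosingCircle((ray(T,h,.067)[:,:2]*1000).astype(np.float32)))
to(0,0,0)
E
```

```text
time_s: 24.2
tcp_pos: [0.507, -0.3817, 0.1675]
orientation: [[0.082, 0.997, 0.005], [0.997, -0.082, -0.002], [-0.002, 0.005, -1.0]]
wrist_force: [-0.4, -0.9, -1.0]
opening: 0.0263
grasp_force: 0.0
time_s: 24.95
tcp_pos: [0.3493, -0.4675, 0.1644]
orientation: [[0.082, 0.997, 0.001], [0.997, -0.082, 0.0], [0.0, 0.001, -1.0]]
wrist_force: [-0.5, -0.1, 0.5]
opening: 0.044
grasp_force: 0.0
pink [421.4 155.3] ((606.0958251953125, -299.92901611328125), (138.6017303466797, 28.779273986816406), 82.31562042236328)
T [337.8 144.2] [ 0.6408 -0.0967  0.0665]
T [310.5 150.6] [ 0.6338 -0.03    0.0665]
T [282.6 156.4] [0.6284 0.0375 0.0665]
T [254.3 161.7] [0.6244 0.1055 0.0665]
S [260.5 210.6] [ 0.6391 -0.0958  0.0665]
S [280.7 218.6] [ 0.6326 -0.0296  0.0665]
S [301.8 227.4] [0.6274 0.0379 0.0665]
S [323.8 236.8] [0.6227 0.1059 0.0665]
bowl ((572.5313110351562, 279.99542236328125), 69.24790954589844)
t 25.05 tcp [ 0.349  -0.4676  0.1643] units [ 1.749 -1.546  0.657] yaw_y -4.7 q [ 1.24  0.57 -0.53  1.76  0.36  0.91  0.48]
```

View pics/c10.png

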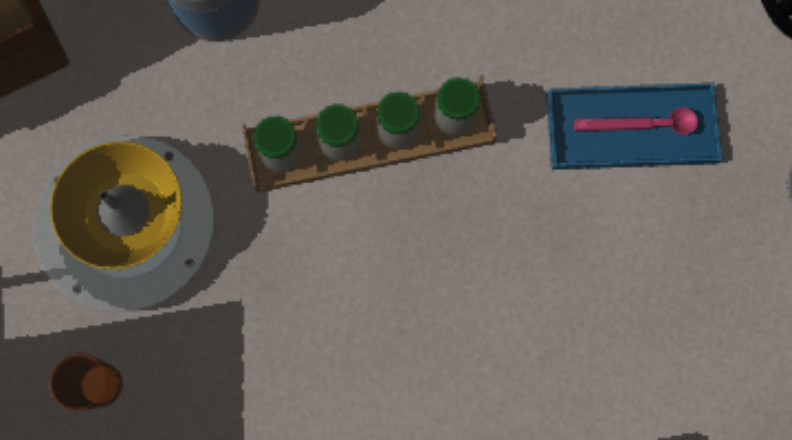

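The picture shows four jars upright in the rack, the spoon flat in the tray, the funnel upright near the middle of the bowl, and the tea glass where it was.

```bash
python3 -c "from cell import *;print(close_job())"
```

```text
the job is handed in; nothing more can be done
None
```

I put both loose jars, the spoon and the funnel in their places and handed the job in at about 25 s; no verdict came back, but the last pictures and measurements showed everything where it belongs and the end jars, bowl and tea glass undisturbed.

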